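Clear the loose caps off the mixing board

TASK

Clear the painter's mixing board: with your fingertips sweep the three loose screw caps (red, blue, yellow) along the board and off its end into the empty steel scrap tray. Only push them gently along, do not grip or lift them, and leave the white jar and the green paint bottle standing where they are on the board.

Things in the scene. Friction and masses are not known exactly. Their poses are not given: they have to be found in the camera images.
- mixing_board: Fixed board, 240 (x) x 320 mm (y), grey flat top 60 mm above the table. Rims 10 mm wide, 12 mm above the top, run along both long sides (inner faces at x = -110, +110 mm); the ends (y = -160, +160 mm) are open. Caps start in two lanes, near its x = -70 and +70 mm, within 90 mm of its middle in y. Origin: centre of underside, z up; yaw within 0.15 rad of world axes.
- scrap_tray: Fixed, empty, open steel tray, 230 (x) x 130 mm (y), 50 mm high, walls and floor 4 mm. Stands against one open end of the mixing board (either end, axes parallel to the board's, gap 2 mm), its rim 10 mm below the board's top, so what is pushed over that end drops in. Origin: centre of its underside.
- tube_box: Fixed wooden box full of paint tubes, 230 x 130 mm, 58 mm high with the tubes; stands against the board's other end. Not for the caps. Origin: centre of its underside.
- red_cap: Loose screw cap, a round red disc with a small white dot on top: 36 mm diameter (37 mm at the foot), 14 mm high, about 18 g; slides easily. Starts flat on the mixing board. Origin: centre of its underside, z up.
- blue_cap: Loose screw cap, a round blue disc with a small white dot on top: 36 mm diameter (37 mm at the foot), 14 mm high, about 18 g; slides easily. Starts flat on the mixing board. Origin: centre of its underside, z up.
- yellow_cap: Loose screw cap, a round yellow disc with a small white dot on top: 36 mm diameter (37 mm at the foot), 14 mm high, about 18 g; slides easily. Starts flat on the mixing board. Origin: centre of its underside, z up.
- jar: White jar with white lid, 42 mm diameter, 52 mm high, 120 g; loose, to be left alone. Stands upright on the board's middle strip (board |x| under 10 mm). Origin: centre of its underside, z up.
- paint_bottle: Green paint bottle with black cap, 36 mm diameter, 60 mm high, 90 g; loose, to be left alone. Stands upright on the board's middle strip (board |x| under 10 mm). Origin: centre of its underside, z up.

How it is judged:
By the outcome, as a careful person would: the job done as asked, in the order asked, and still so for the second after the job is handed in, with the robot touching nothing.
It also fails if it takes over 61 s, if anything falls off the work surface, if the arm or the gripper's body presses on something with over 40 N, if the wrist force passes 120 N, or if a joint passes its speed limit or range.

ROBOT

A 6-joint arm with a two-finger parallel gripper is mounted at the origin on the work surface. World frame = base frame: x ahead of the robot, y to its left, z up, the work surface at z = 0. Lengths are in m, angles in rad, forces in N, time in s.
With the tool pointing down it reaches from about 0.425 to 0.95 m from the base axis. Payload 3.5 kg.
Tool frame: the origin (TCP) lies between the finger pads; the fingertips stand 19 mm ahead of it and the grasp point (between the pads) is the TCP; z points along the fingers, y is the line along which they close (so a half turn about z gives the same grasp; the last joint's range is limited). The gripper opens to 85 mm and grips with 20 to 120 N. Pads are 22 mm wide; open, the fingers measure 114 mm over their backs; the gripper's body (76 mm by 85 mm) begins 54 mm behind the grasp point. The pads swing forward as they close: fully open they stand 13 mm farther back than shut.
Start: joints at [1.148, 0.286, 1.577, -0, 1.279, -0.15], TCP at [0.182, 0.65, 0.218] pointing down, gripper open.
Joint ranges: [-2.77, 2.77], [-0.9, 2.22], [0.21, 2.48], [-1.53, 4.67], [0.24, 2.81], [-2.84, 2.84]. Speed limits (rad/s): [2.79, 2.79, 3.14, 3.14, 3.14, 3.14].

INTERFACE

Orientations are given as a unit quaternion [x, y, z, w].
In Python, from plant import monitor, eyes, ctrl gives the robot as it stands.
- The arm moves only by the shell command python3 -m handwheel 'ROWS' [FORCE]. ROWS is JSON, a list of rows, each a list of 7 numbers: the shift along the tool's x, y, z in units of 40 cm (1.0 is 40 cm), then the turn, a rotation vector about the tool's x, y, z in units of pi rad (1.0 is pi rad), then the opening, from -1 (shut) to 1 (fully open). A call has 1 to 12 rows; each row is the pose to reach, as a shift and turn from the pose commanded when the call began, along the tool's axes at that moment, turning the shorter way round; what a row does not reach only later rows make up. A row lasts 1/8 s, in which the tool goes at most 62.5 mm and 10.7 degrees, less where a joint would pass 70% of its speed; a pose out of reach is approached as far as the arm can. A call with a number of a shift or a turn outside -1 to 1 is refused whole. A call with a gripper value outside its range is refused whole. The fingers move at their own pace and stop on an object; FORCE is the grip in N (left out, the last holds). Time passes only in rows, so rows that repeat a pose let the fingers close. It gives the time, the measured TCP pose, the force, the opening and the grip force at its end, in the units of the state.
- monitor.get_state(): the state, without advancing time (a new reading comes with each control period).
- eyes.read_camera(name): name is "scene" or "top" or "wrist"; returns the picture (384x512x3 uint8, red, green, blue); there is no depth.
- eyes.camera_params(name): a dict with "K" (3x3 intrinsics, pixels), "k1" (the pictures are not rectified: a ray, as slopes to the right and down, at radius r is drawn at 1 + k1 r^2 times it, then the intrinsics apply), "R" (3x3) and "t" (3): a world point X has camera coordinates R X + t. Camera axes: x right, y down, z forward; pixel columns grow to the right and rows downward; lengths in m; the calibration is good to about 2 mm. A picture is of the moment at which its call begins: read the wrist's pose just before it. camera_params takes no time and is no camera call; for the wrist camera it gives the pose at the moment of the call.
- ctrl.sign_off(): hands the job in; it is judged then, once.
The state is a dict: "time": time; "qpos": joint angles; "dq": joint speeds; "joint_efforts": joint torques, N m; "eef_pos": TCP position; "tcp_rot": TCP orientation; "contact_force": force on the tool from outside, world axes, zero at the start; "wrist_torque": the same for the moment, N m; "opening": opening from 0.0 (shut) to 1.0 (fully open); "finger_force": force on a finger pad.
Only numpy, scipy, OpenCV 4.12 (cv2) and the standard library are available. Lean on these libraries where they do the work, as an engineer would, in place of code of your own. Each camera call takes 0.05 s, during which the arm holds its last target. There are 200 camera calls.

## Working session

There is one attempt and no reset: what is moved stays moved. The work goes in short steps, Python scripts to look and compute and a shell command to move; the robot and the scene stay as the last step left them, time stands still between calls to the robot, and variables do not carry over. Pictures are saved under pics/ and viewed, at most 10 in all, crops included, and the job is handed in when it is done.

```bash
ls; mkdir -p pics
cat > h.py <<'E'
import numpy as np, cv2
from plant import monitor, eyes, ctrl
def ray(p,uv):
    K=np.array(p["K"]);k=float(p["k1"])
    d=(np.array(uv,float)-K[:2,2])/[K[0,0],K[1,1]]
    u=d.copy()
    for _ in range(20): u=d/(1+k*(u@u))
    R=np.array(p["R"]);t=np.array(p["t"])
    return -R.T@t, R.T@np.array([*u,1.])
def onz(p,uv,z):
    c,d=ray(p,uv); return c+d*(z-c[2])/d[2]
E
python3 - <<'E'
from h import *
s=monitor.get_state(); print(s)
for n in("top","scene"):
    im=eyes.read_camera(n); cv2.imwrite(f"pics/{n}0.png",im[:,:,::-1]); p=eyes.camera_params(n); print(n,p)
E
```

```text
pics
{'time': 0.0, 'qpos': array([ 1.14803797e+00,  2.87176054e-01,  1.57818185e+00, -2.16512478e-06,
        1.27861447e+00, -1.50012633e-01]), 'dq': array([-1.81712066e-03,  1.18121927e-03,  1.92248110e-03, -9.44393753e-05,
       -1.04055579e-03,  2.97636884e-04]), 'joint_efforts': array([-8.39709319e-04, -4.05982125e+01, -2.92628413e+01, -1.60661684e-04,
        5.77808896e-03, -3.81326501e-06]), 'eef_pos': array([0.18152151, 0.64941394, 0.21663767]), 'tcp_rot': array([ 1.35950147e-01,  9.90714965e-01, -1.14169411e-03, -3.35126495e-04]), 'contact_force': array([ 0.39402846, -0.08665419,  0.6666094 ]), 'wrist_torque': array([-0.00180463, -0.01554622, -0.02386909]), 'finger_force': 0.0, 'opening': 0.9992375662249595}
top {'K': array([[417.71275585,   0.        , 251.62885773],
       [  0.        , 417.71275585, 188.08710276],
       [  0.        ,   0.        ,   1.        ]]), 'k1': -0.06337998721782373, 'R': array([[-0.0067898 , -0.99992147, -0.01053318],
       [-0.9987401 ,  0.00730477, -0.04964738],
       [ 0.04972043,  0.01018282, -0.99871126]]), 't': array([0.03189834, 0.567315  , 0.85009353])}
scene {'K': array([[492.91882511,   0.        , 252.57929323],
       [  0.        , 492.91882511, 195.77129776],
       [  0.        ,   0.        ,   1.        ]]), 'k1': -0.03155836361750619, 'R': array([[ 0.78638153,  0.61769748, -0.00734257],
       [ 0.52028746, -0.66868454, -0.53118918],
       [-0.33302408,  0.41389711, -0.84722142]]), 't': array([-0.45971126, -0.22872923,  1.17938698])}
```

View pics/top0.png

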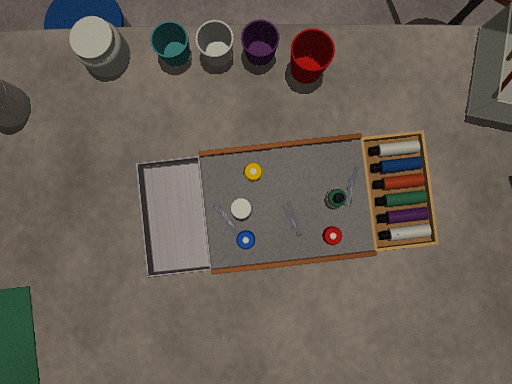

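View pics/scene0.png

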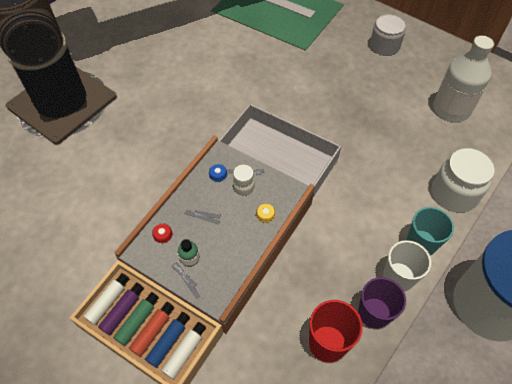

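The top view shows the tray at the left (+y) end. Yellow is at (253,172), blue at (246,240), red at (332,236), jar at (241,209) and bottle at (336,198). The scene view agrees with this.

Run:
```python
from h import *
im=cv2.imread("pics/top0.png"); p=eyes.camera_params("top")
hsv=cv2.cvtColor(im,cv2.COLOR_BGR2HSV); H,S,V=[hsv[:,:,i].astype(int) for i in range(3)]
def cen(m,box):
    mm=np.zeros(m.shape,bool);x0,y0,x1,y1=box;mm[y0:y1,x0:x1]=m[y0:y1,x0:x1]
    v,u=np.nonzero(mm);(c,r)=cv2.minEnclosingCircle(np.c_[u,v].astype(np.float32));return c,r,mm.sum()
sat=(S>150)&(V>80)
res={}
for n,b in dict(yellow=(238,157,268,187),blue=(231,225,261,255),red=(317,221,347,251)).items():
    c,r,k=cen(sat,b); res[n]=onz(p,c,.072); print(n,c,r,k,res[n])
c,r,k=cen((V>140)&(S<60),(225,194,257,224)); res['jar']=onz(p,c,.11); print('jar',c,r,res['jar'])
c,r,k=cen((V<35),(322,184,350,212)); res['bottle']=onz(p,c,.118); print('bottle',c,r,k,res['bottle'])
br=(H<15)&(S>90)&(V>50)
br[:, :200]=0; br[:,360:]=0
L=[]
for a,b in((130,165),(245,280)):
    m=np.zeros_like(br); m[a:b]=br[a:b]; v,u=np.nonzero(m)
    P=np.array([onz(p,q,.072)[:2] for q in np.c_[u,v]])
    l=cv2.fitLine(P.astype(np.float32),cv2.DIST_HUBER,0,.01,.01).ravel(); L.append(l); print(l,len(P),P[:,1].min(),P[:,1].max(),P[P[:,1].argmin()],P[P[:,1].argmax()])
# board axis y (toward +y) and mid
ds=[l[:2]*np.sign(l[1]) for l in L]; yb=sum(ds);yb/=np.linalg.norm(yb); xb=np.array([yb[1],-yb[0]])
xs=[xb@l[2:] for l in L]; print("yb",yb,"yaw",np.arctan2(-yb[0],yb[1]),"rim x",xs)
# board corners for y extents
for uv in((200,154),(362,135),(376,252),(211,272)):
    w=onz(p,uv,.072)[:2]; print(uv,w,xb@w,yb@w)
x0=np.mean(xs)
for n,w in res.items(): print(n,"bx",xb@w[:2]-x0,"by",yb@w[:2])
```

```text
yellow (252.8783721923828, 171.68017578125) 9.507328987121582 224 [0.59641541 0.02467485 0.072     ]
blue (245.58737182617188, 239.27670288085938) 9.099023818969727 211 [0.4662668  0.03958467 0.072     ]
red (331.640625, 235.234375) 9.62248706817627 212 [ 0.47278826 -0.1258817   0.072     ]
jar (237.5, 211.0) 14.151071548461914 [0.52083266 0.05314654 0.11      ]
bottle (333.9285583496094, 199.35714721679688) 10.06365966796875 98 [ 0.54074185 -0.12272424  0.118     ]
[ 0.10583186 -0.99438405  0.649264   -0.02576033] 817 -0.18266811293255672 0.12723003280957132 [ 0.67060242 -0.18266811] [0.63760114 0.12723003]
[ 0.10568997 -0.99439913  0.42015293 -0.03596045] 793 -0.17823453104464274 0.10448736966468106 [ 0.44014963 -0.17823453] [0.4020172  0.10448737]
yb [-0.10576092  0.9943916 ] yaw 0.10595909 rim x [np.float32(0.64289826), np.float32(0.41399333)]
(200, 154) [0.6317302  0.12722592] 0.6416427437503551 0.05970001578969958
(362, 135) [ 0.66664181 -0.18845506] 0.6429718521271559 -0.2579027825042439
(376, 252) [ 0.43978141 -0.211157  ] 0.41498279412721467 -0.25648443572303464
(211, 272) [0.40393525 0.10640269] 0.41292307685462376 0.06308537447664046
yellow bx 0.0672343447980972 by -0.03854098339763779
blue bx -0.06060747182386339 by -0.00995014707622538
red bx -0.07162246141504541 by -0.1751782296936949
jar bx -0.004913316628164632 by -0.0022352718195717846
bottle bx -0.0037160474184322334 by -0.17922531123249635
```

```bash
cat >> h.py <<'E'
from scipy.spatial.transform import Rotation as Ro
yb=np.array([-.10576,.99439,0]); xb=np.array([.99439,.10576,0]); X0=.52845
def plan(bx,by,z):
    s=monitor.get_state(); R=Ro.from_quat(s["tcp_rot"])
    T=Ro.from_matrix(np.c_[yb,xb,[0,0,-1]])
    w=(X0+bx)*xb+by*yb; w[2]=z
    print("pos",s["eef_pos"].round(4),"bx,by",round(xb@s["eef_pos"]-X0,4),round(yb@s["eef_pos"],4),"t",round(s["time"],2),"F",s["contact_force"].round(1))
    print("shift",(R.inv().apply(w-s["eef_pos"])/.4).round(4),"turn",((R.inv()*T).as_rotvec()/np.pi).round(4))
E
python3 -c "
from h import *
plan(-.066,-.065,.2)"
```

```text
pos [0.1816 0.6495 0.2167] bx,by -0.2792 0.6266 t 0.1 F [-0.4  0.3 -0.4]
shift [-1.1346 -1.4093  0.0445] turn [-6.000e-04  3.000e-04  3.794e-01]
```

```bash
python3 -m handwheel '[[-0.15,-0.11,0,0,0,0.055,-0.5],[-0.3,-0.23,0,0,0,0.11,-0.5],[-0.44,-0.34,0,0,0,0.165,-0.5],[-0.58,-0.46,0,0,0,0.22,-0.5],[-0.73,-0.57,0,0,0,0.275,-0.5],[-0.73,-0.57,0,0,0,0.33,-0.5],[-0.73,-0.57,0,0,0,0.379,-0.5],[-0.73,-0.57,0,0,0,0.379,-0.5],[-0.73,-0.57,0,0,0,0.379,-0.5],[-0.73,-0.57,0,0,0,0.379,-0.5]]' 20
python3 -c "
from h import *
plan(-.066,-.065,.2)"
```

```text
time: 1.35
eef_pos: [0.401, 0.3524, 0.2179]
tcp_rot: [0.667, 0.745, -0.0, -0.0]
contact_force: [0.1, -0.1, 0.0]
opening: 0.255
finger_force: 0.0
pos [0.401  0.3524 0.2179] bx,by -0.0924 0.308 t 1.35 F [ 0.1 -0.1  0. ]
shift [-0.9327  0.0622  0.0448] turn [-0.0001  0.      0.0013]
```

```bash
python3 -m handwheel '[[-0.15,0.06,0,0,0,0,-0.5],[-0.3,0.062,0,0,0,0,-0.5],[-0.45,0.062,0,0,0,0,-0.5],[-0.6,0.062,0,0,0,0,-0.5],[-0.75,0.062,0,0,0,0,-0.5],[-0.88,0.062,0.04,0,0,0,-0.5],[-0.933,0.062,0.1,0,0,0,-0.5],[-0.933,0.062,0.18,0,0,0,-0.5],[-0.933,0.062,0.25,0,0,0,-0.5],[-0.933,0.062,0.28,0,0,0,-0.5],[-0.933,0.062,0.28,0,0,0,-0.5]]'
python3 - <<'E'
from h import *
plan(-.066,-.065,.085)
a=[eyes.read_camera(n)[:,:,::-1] for n in("scene","wrist")]
cv2.imwrite("pics/b.png",cv2.resize(np.hstack([a[0][80:380,40:420],a[1][:300,66:446]]),(760,300)))
E
```

```text
time: 2.72
eef_pos: [0.4659, -0.0161, 0.1056]
tcp_rot: [0.668, 0.744, -0.0, -0.001]
contact_force: [0.1, 0.9, 0.5]
opening: 0.25
finger_force: 0.0
pos [ 0.4659 -0.0161  0.1056] bx,by -0.0668 -0.0653 t 2.73 F [0.1 0.9 0.5]
shift [0.0007 0.0022 0.0514] turn [-0.0004 -0.0002  0.0008]
```

View pics/b.png

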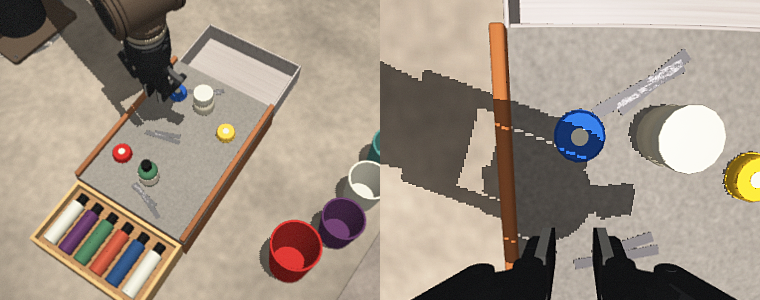

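The fingers (x≈575) are lined up behind the blue cap (580,136), and the jar is clear at (692,138). Next I descend and push.

```bash
python3 -m handwheel '[[0,0,0.03,0,0,0,-0.5],[0,0,0.05,0,0,0,-0.5],[0,0,0.05,0,0,0,-0.5],[0.02,0,0.05,0,0,0,-0.5],[0.04,0,0.05,0,0,0,-0.5],[0.06,0,0.05,0,0,0,-0.5],[0.08,0,0.05,0,0,0,-0.5],[0.1,0,0.05,0,0,0,-0.5],[0.125,0,0.05,0,0,0,-0.5],[0.15,0,0.05,0,0,0,-0.5],[0.175,0,0.05,0,0,0,-0.5],[0.2,0,0.05,0,0,0,-0.5]]'
python3 - <<'E'
from h import *
plan(-.066,.09,.085)
a=eyes.read_camera("wrist")[:,:,::-1]
cv2.imwrite("pics/c.png",a)
E
```

```text
time: 4.32
eef_pos: [0.4576, 0.0636, 0.086]
tcp_rot: [0.668, 0.744, 0.0, 0.0]
contact_force: [1.3, 0.3, -0.9]
opening: 0.252
finger_force: 0.0
pos [0.4576 0.0636 0.086 ] bx,by -0.0667 0.0149 t 4.33 F [ 1.3  0.3 -0.9]
shift [0.1878 0.002  0.0026] turn [0.     0.     0.0005]
```

View pics/c.png

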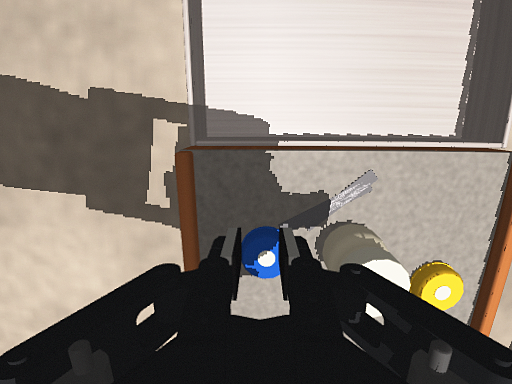

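The blue cap shows at (264,253) between the fingers, with its front edge level with the tips. It may not have moved, so I'll measure it.

Run:
```python
from h import *
p=eyes.camera_params("wrist")
for n,uv,z in(("dot",(266,257),.074),("tipL",(238,228),.067),("tipL",(238,228),.074),("tipR",(284,228),.067),("front",(262,227),.074),("yellow",(442,293),.074)):
    w=onz(p,uv,z); print(n,(xb@w-X0).round(4),(yb@w).round(4))
print(-np.array(p["R"]).T@p["t"])
im=eyes.read_camera("top")[:,:,::-1]; cv2.imwrite("pics/d.png",cv2.resize(im[130:290,190:390],(800,640))[:600])
```

```text
dot -0.0641 -0.0076
tipL -0.0834 0.0108
tipL -0.0828 0.0136
tipR -0.0517 0.0109
front -0.0669 0.0144
yellow 0.065 -0.0377
[0.44890165 0.13035268 0.24106548]
```

View pics/d.png

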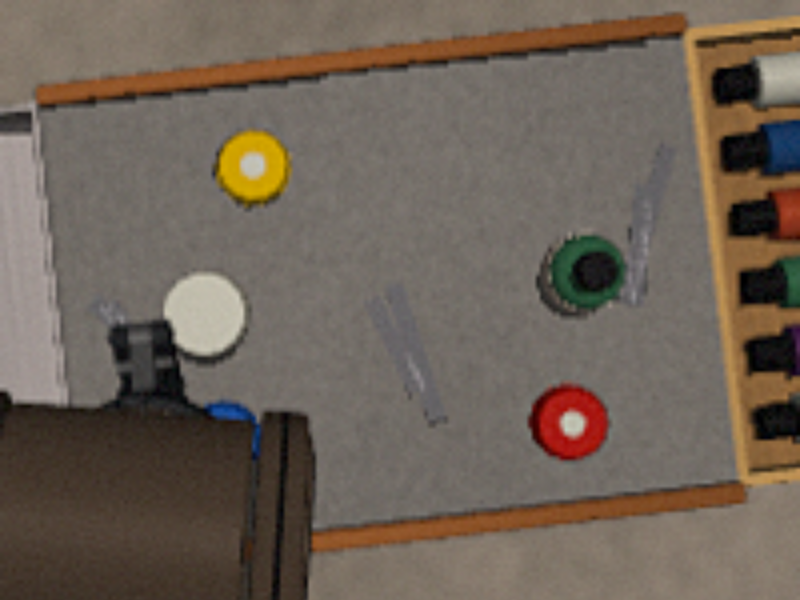

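The blue cap did not move because the fingertips passed over it: at this opening they stand farther back. I'll go back behind it and feel for the board gently.

```bash
python3 -m handwheel '[[0,0,-0.05,0,0,0,-0.5],[-0.08,0,-0.07,0,0,0,-0.5],[-0.16,0,-0.07,0,0,0,-0.5],[-0.21,0,-0.06,0,0,0,-0.5],[-0.21,0,-0.02,0,0,0,-0.5],[-0.21,0,0.005,0,0,0,-0.5],[-0.21,0,0.01,0,0,0,-0.5],[-0.21,0,0.013,0,0,0,-0.5],[-0.21,0,0.013,0,0,0,-0.5]]'
python3 -m handwheel '[[0,0,0.003,0,0,0,-0.5],[0,0,0.006,0,0,0,-0.5],[0,0,0.006,0,0,0,-0.5]]'
```

```text
time: 5.55
eef_pos: [0.4669, -0.0203, 0.081]
tcp_rot: [0.668, 0.744, 0.0, 0.0]
contact_force: [0.5, 0.9, -0.1]
opening: 0.253
finger_force: 0.0
time: 5.92
eef_pos: [0.4666, -0.0206, 0.0784]
tcp_rot: [0.668, 0.744, -0.0, -0.0]
contact_force: [-0.0, -0.2, -0.1]
opening: 0.249
finger_force: 0.0
```

```bash
python3 -m handwheel '[[0,0,0.003,0,0,0,-0.5],[0,0,0.005,0,0,0,-0.5],[0,0,0.005,0,0,0,-0.5]]'
python3 -m handwheel '[[0,0,0.003,0,0,0,-0.5],[0,0,0.005,0,0,0,-0.5],[0,0,0.005,0,0,0,-0.5]]'
```

```text
time: 6.3
eef_pos: [0.4666, -0.0206, 0.0763]
tcp_rot: [0.668, 0.744, -0.0, -0.0]
contact_force: [-0.8, -1.3, -0.7]
opening: 0.252
finger_force: 0.0
time: 6.68
eef_pos: [0.4666, -0.0206, 0.0743]
tcp_rot: [0.668, 0.744, -0.0, -0.0]
contact_force: [0.5, -1.0, 0.2]
opening: 0.251
finger_force: 0.0
```

```bash
python3 -c "
from h import *
plan(-.066,.09,.085)"
```

```text
pos [ 0.4666 -0.0206  0.0743] bx,by -0.0666 -0.0698 t 6.67 F [ 0.5 -1.   0.2]
shift [ 0.3995  0.0021 -0.0267] turn [-0.0001 -0.      0.0004]
```

Run:
```python
from h import *
s=monitor.get_state(); p=eyes.camera_params("wrist"); R=Ro.from_quat(s["tcp_rot"]).as_matrix()
print("tip/link in tool frame (x plane -> y,z(ahead))")
for uv in((238,228),(284,228),(320,250),(325,265),(365,270),(430,285),(500,345),(440,350),(90,355),(234,298)):
    c,d=ray(p,uv); c=R.T@(c-s["eef_pos"]); d=R.T@d
    for X in(-.011,0,.011): 
        q=c+d*(X-c[0])/d[0]; print(uv,X,q[1:].round(3),end="  ")
    print()
pt=eyes.camera_params("top")
for z in(.1,.14,.18,.22):
    w=onz(pt,(227.5,211),z); print("top blob z",z,"bx,by",(xb@w-X0).round(3),(yb@w).round(3))
```

```text
tip/link in tool frame (x plane -> y,z(ahead))
(238, 228) -0.011 [-0.018  0.034]  (238, 228) 0 [-0.016  0.007]  (238, 228) 0.011 [-0.013 -0.02 ]  
(284, 228) -0.011 [0.017 0.034]  (284, 228) 0 [0.014 0.007]  (284, 228) 0.011 [ 0.011 -0.02 ]  
(320, 250) -0.011 [ 0.036 -0.002]  (320, 250) 0 [ 0.031 -0.024]  (320, 250) 0.011 [ 0.025 -0.045]  
(325, 265) -0.011 [ 0.035 -0.02 ]  (325, 265) 0 [ 0.03  -0.039]  (325, 265) 0.011 [ 0.025 -0.058]  
(365, 270) -0.011 [ 0.055 -0.026]  (365, 270) 0 [ 0.047 -0.044]  (365, 270) 0.011 [ 0.039 -0.062]  
(430, 285) -0.011 [ 0.083 -0.041]  (430, 285) 0 [ 0.071 -0.057]  (430, 285) 0.011 [ 0.059 -0.073]  
(500, 345) -0.011 [ 0.086 -0.079]  (500, 345) 0 [ 0.074 -0.09 ]  (500, 345) 0.011 [ 0.061 -0.101]  
(440, 350) -0.011 [ 0.063 -0.08 ]  (440, 350) 0 [ 0.053 -0.091]  (440, 350) 0.011 [ 0.044 -0.102]  
(90, 355) -0.011 [-0.06  -0.083]  (90, 355) 0 [-0.052 -0.093]  (90, 355) 0.011 [-0.044 -0.103]  
(234, 298) -0.011 [-0.013 -0.05 ]  (234, 298) 0 [-0.011 -0.064]  (234, 298) 0.011 [-0.01  -0.079]  
top blob z 0.1 bx,by -0.003 0.017
top blob z 0.14 bx,by -0.003 0.014
top blob z 0.18 bx,by -0.003 0.011
top blob z 0.22 bx,by -0.003 0.008
```

The linkage flares sideways too close to the jar. I'll turn the gripper 90° so the flare lies along the lane, and push with the back of the shut fingers.

```bash
python3 -m handwheel '[[0,0,-0.08,0,0,0,-1],[0,0.01,-0.11,0,0,0.05,-1],[0,0.01,-0.11,0,0,0.1,-1],[0,0.01,-0.11,0,0,0.155,-1],[0,0.01,-0.11,0,0,0.21,-1],[0,0.01,-0.11,0,0,0.265,-1],[0,0.01,-0.11,0,0,0.32,-1],[0,0.01,-0.11,0,0,0.375,-1],[0,0.01,-0.11,0,0,0.43,-1],[0,0.01,-0.11,0,0,0.48,-1],[0,0.01,-0.11,0,0,0.5,-1],[0,0.01,-0.11,0,0,0.5,-1]]'
cat >> h.py <<'E'
def plan2(bx,by,z):
    s=monitor.get_state(); R=Ro.from_quat(s["tcp_rot"]); T=Ro.from_matrix(np.c_[xb,-yb,[0,0,-1]])
    w=(X0+bx)*xb+by*yb; w[2]=z
    print("bx,by,z",round(xb@s["eef_pos"]-X0,4),round(yb@s["eef_pos"],4),s["eef_pos"][2].round(4),"t",round(s["time"],2),"F",s["contact_force"].round(1))
    print("shift",(R.inv().apply(w-s["eef_pos"])/.4).round(4),"turn",((R.inv()*T).as_rotvec()/np.pi).round(4))
E
python3 -c "
from h import *
plan2(-.063,-.07,.084)"
```

```text
time: 8.18
eef_pos: [0.4706, -0.0202, 0.1184]
tcp_rot: [0.999, 0.054, 0.0, 0.0]
contact_force: [0.2, -0.3, 0.6]
opening: -0.001
finger_force: 0.0
bx,by,z -0.0626 -0.0698 0.1184 t 8.18 F [ 0.2 -0.3  0.6]
shift [-0.0011  0.0005  0.0861] turn [ 0.     -0.      0.0007]
```

```bash
python3 -m handwheel '[[0,0,0.05,0,0,0,-1],[0,0,0.08,0,0,0,-1],[0,0,0.085,0,0,0,-1],[0,0,0.085,0,0,0,-1]]'
python3 -m handwheel '[[0,-0.03,0,0,0,0,-1],[0,-0.06,0,0,0,0,-1],[0,-0.08,0,0,0,0,-1],[0,-0.1,0,0,0,0,-1],[0,-0.12,0,0,0,0,-1],[0,-0.12,0,0,0,0,-1]]'
python3 - <<'E'
from h import *
plan2(-.063,.095,.084)
p=eyes.camera_params("wrist"); im=eyes.read_camera("wrist")[:,:,::-1]; cv2.imwrite("pics/e.png",im)
hsv=cv2.cvtColor(im,cv2.COLOR_BGR2HSV); m=cv2.inRange(hsv,(100,120,60),(125,255,255)); v,u=np.nonzero(m)
print(len(u)); c,r=cv2.minEnclosingCircle(np.c_[u,v].astype(np.float32)); w=onz(p,c,.072); print(c,r,xb@w-X0,yb@w)
E
```

```text
time: 8.68
eef_pos: [0.4708, -0.0202, 0.0846]
tcp_rot: [0.999, 0.054, 0.0, 0.0]
contact_force: [-0.5, 0.4, -0.2]
opening: -0.001
finger_force: 0.0
time: 9.43
eef_pos: [0.4654, 0.0281, 0.0844]
tcp_rot: [0.999, 0.054, -0.0, 0.0]
contact_force: [0.1, -0.9, 0.6]
opening: -0.003
finger_force: 0.0
bx,by,z -0.0627 -0.0212 0.0844 t 9.43 F [ 0.1 -0.9  0.6]
shift [-0.     -0.2906  0.001 ] turn [0.     0.     0.0008]
1621
(241.2584686279297, 221.06658935546875) 27.639982223510742 -0.06087410309282204 -0.009919365301014867
```

View pics/e.png

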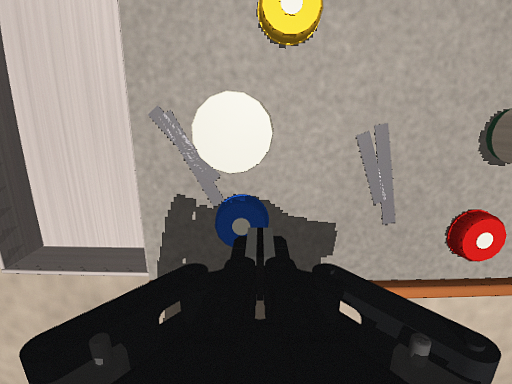

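The shut tips (260,230) are over the blue cap, which is still at its start position (241,221), so they are higher than stated. I'll go back and probe the board.

```bash
python3 -m handwheel '[[0,0,-0.05,0,0,0,-1],[0,0.1,-0.05,0,0,0,-1],[0,0.13,-0.03,0,0,0,-1],[0,0.13,0,0,0,0,-1],[0,0.13,0.01,0,0,0,-1],[0,0.13,0.015,0,0,0,-1],[0,0.13,0.015,0,0,0,-1]]'
python3 -m handwheel '[[0,0,0.004,0,0,0,-1],[0,0,0.008,0,0,0,-1],[0,0,0.008,0,0,0,-1]]'
python3 - <<'E'
from h import *
s=monitor.get_state(); plan2(-.063,.095,.084)
p=eyes.camera_params("wrist"); im=eyes.read_camera("wrist")[:,:,::-1]
a=im[150:384,120:400]
b=eyes.read_camera("scene")[:,:,::-1]; b=cv2.resize(b[100:220,140:280],(0,0),fx=2,fy=2)
h=max(a.shape[0],b.shape[0]); pad=lambda i:cv2.copyMakeBorder(i,0,h-i.shape[0],0,0,0)
cv2.imwrite("pics/f.png",np.hstack([pad(a),pad(b)]))
R=Ro.from_quat(s["tcp_rot"]).as_matrix(); C=-np.array(p["R"]).T@p["t"]; print("cam in tool",R.T@(C-s["eef_pos"]))
E
```

```text
time: 10.35
eef_pos: [0.4709, -0.0236, 0.0782]
tcp_rot: [0.999, 0.054, -0.0, -0.0]
contact_force: [-0.5, 0.4, 0.5]
opening: -0.001
finger_force: 0.0
time: 10.72
eef_pos: [0.471, -0.0241, 0.0752]
tcp_rot: [0.999, 0.054, -0.0, -0.0]
contact_force: [0.3, 1.0, -0.3]
opening: -0.004
finger_force: 0.0
bx,by,z -0.0626 -0.0738 0.0752 t 10.72 F [ 0.3  1.  -0.3]
shift [-4.000e-04 -4.219e-01 -2.200e-02] turn [-0.      0.      0.0005]
cam in tool [ 0.06591424  0.00067188 -0.15504296]
```

View pics/f.png

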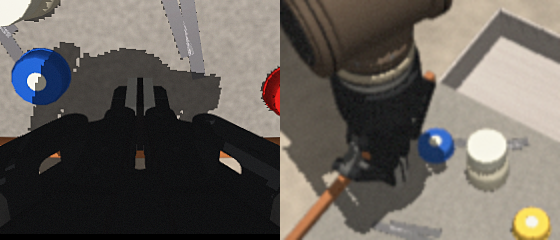

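No contact yet. The shut tips hang clear of the board, with the blue cap ahead at (40,78). I'll keep probing.

```bash
python3 -m handwheel '[[0,0,0.003,0,0,0,-1],[0,0,0.006,0,0,0,-1],[0,0,0.006,0,0,0,-1]]'|grep -E "eef|contact"
python3 -m handwheel '[[0,0,0.003,0,0,0,-1],[0,0,0.005,0,0,0,-1],[0,0,0.005,0,0,0,-1]]'|grep -E "eef|contact"
```

```text
eef_pos: [0.471, -0.0241, 0.0727]
contact_force: [0.6, -0.7, -0.4]
eef_pos: [0.471, -0.0241, 0.0707]
contact_force: [-0.2, 0.3, 0.5]
```

```bash
python3 -m handwheel '[[0,0,0.003,0,0,0,-1],[0,0,0.006,0,0,0,-1],[0,0,0.006,0,0,0,-1]]'|grep -E "eef|contact"
python3 -m handwheel '[[0,0,0.003,0,0,0,-1],[0,0,0.005,0,0,0,-1],[0,0,0.005,0,0,0,-1]]'|grep -E "eef|contact"
```

```text
eef_pos: [0.471, -0.0241, 0.0683]
contact_force: [0.0, 0.4, 0.1]
eef_pos: [0.471, -0.0241, 0.0663]
contact_force: [0.3, -0.4, 0.6]
```

```bash
python3 -m handwheel '[[0,-0.03,0,0,0,0,-1],[0,-0.06,0,0,0,0,-1],[0,-0.08,0,0,0,0,-1],[0,-0.1,0,0,0,0,-1],[0,-0.12,0,0,0,0,-1],[0,-0.14,0,0,0,0,-1],[0,-0.14,0,0,0,0,-1]]'
cat >> h.py <<'E'
C=dict(blue=((100,120,60),(125,255,255)),red=((0,0,0),(0,0,0)),yellow=((20,130,80),(32,255,255)))
def cap(n,cam="wrist"):
    p=eyes.camera_params(cam); im=eyes.read_camera(cam)[:,:,::-1]; hsv=cv2.cvtColor(im,cv2.COLOR_BGR2HSV)
    m=cv2.inRange(hsv,*C[n]) if n!="red" else cv2.inRange(hsv,(0,200,90),(4,255,255))|cv2.inRange(hsv,(174,180,90),(180,255,255))
    k,l,st,ce=cv2.connectedComponentsWithStats(m)
    i=1+st[1:,4].argmax(); v,u=np.nonzero(l==i); c,r=cv2.minEnclosingCircle(np.c_[u,v].astype(np.float32)); w=onz(p,c,.072)
    print(n,np.round(c),round(r,1),len(u),"bx,by",(xb@w-X0).round(4),(yb@w).round(4)); return im
E
python3 - <<'E'
from h import *
plan2(-.063,.095,.066); cap("blue")
E
```

```text
time: 13.2
eef_pos: [0.465, 0.0321, 0.0664]
tcp_rot: [0.999, 0.054, -0.0, 0.0]
contact_force: [0.1, 0.4, 0.2]
opening: -0.006
finger_force: 0.0
bx,by,z -0.0627 -0.0173 0.0664 t 13.2 F [0.1 0.4 0.2]
shift [-1.000e-04 -2.807e-01  9.000e-04] turn [0.     0.     0.0007]
blue [246. 231.] 30.4 1627 bx,by -0.0605 -0.0098
```

```bash
python3 -m handwheel '[[0,0.05,0,0,0,0,-1],[0,0.1,0,0,0,0,-1],[0,0.13,0,0,0,0,-1],[0,0.13,0,0,0,0,-1]]'|grep -E "eef|contact"
python3 -m handwheel '[[0,0,0.005,0,0,0,-1],[0,0,0.01,0,0,0,-1],[0,0,0.01,0,0,0,-1]]'|grep -E "eef|contact"
python3 -m handwheel '[[0,0,0.005,0,0,0,-1],[0,0,0.005,0,0,0,-1]]'|grep -E "eef|contact"
python3 - <<'E'
from h import *
im=eyes.read_camera("scene")[:,:,::-1]; cv2.imwrite("pics/g.png",cv2.resize(im[80:260,130:330],(800,600),interpolation=cv2.INTER_CUBIC)[:,:,:])
E
```

```text
eef_pos: [0.4708, -0.0208, 0.0665]
contact_force: [0.4, -0.4, -0.1]
eef_pos: [0.4703, -0.0197, 0.0621]
contact_force: [-0.0, -0.3, 0.4]
eef_pos: [0.4705, -0.02, 0.0602]
contact_force: [0.2, -0.2, 0.3]
```

View pics/g.png

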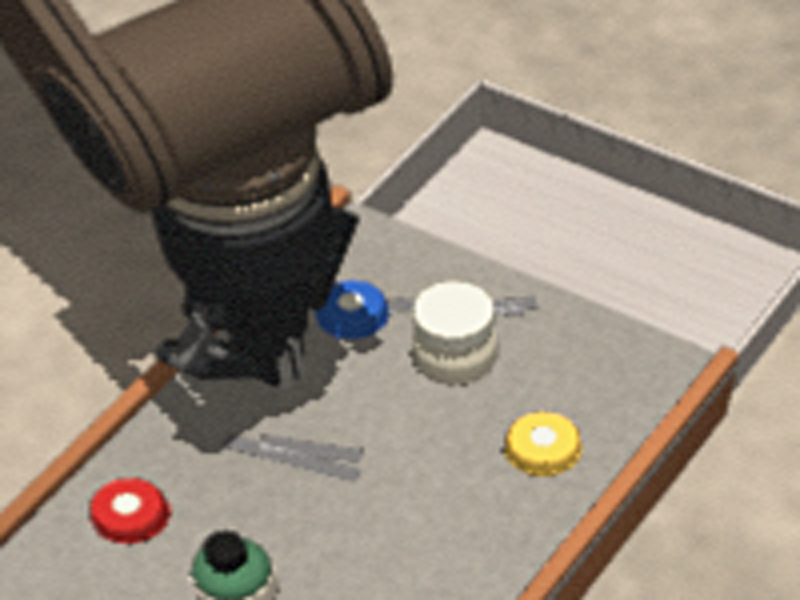

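The fingertips (275,383) in this crop appear well above the board. I'll work out their height by projection.

Run:
```python
from h import *
s=monitor.get_state();p=eyes.camera_params("scene");pw=eyes.camera_params("wrist")
def proj(p,X):
    q=np.array(p["R"])@X+p["t"];q=q[:2]/q[2];q=q*(1+p["k1"]*(q@q));K=p["K"];return np.array([K[0,0]*q[0]+K[0,2],K[1,1]*q[1]+K[1,2]])
R=Ro.from_quat(s["tcp_rot"]).as_matrix()
for z in(-.03,-.02,-.01,0,.01,.019):
    X=s["eef_pos"]+R@[0.011,0,z]; u=proj(p,X); print(z,X[2].round(3),"crop",(u-[130,80])*[4,3.333],"wrist",proj(pw,X).round(0))
```

```text
-0.03 0.09 crop [293.39432778 362.0461591 ] wrist [258. 234.]
-0.02 0.08 crop [295.3116272  371.50714776] wrist [258. 227.]
-0.01 0.07 crop [297.1952281  380.79986105] wrist [258. 220.]
0 0.06 crop [299.04599958 389.92869244] wrist [258. 214.]
0.01 0.05 crop [300.8647815  398.89788572] wrist [258. 209.]
0.019 0.041 crop [302.47500572 406.83706092] wrist [259. 205.]
```

Both views put the tips about 20 mm behind the reported TCP, so I'll keep probing down.

```bash
for i in 1; do
python3 -m handwheel '[[0,0,0.005,0,0,0,-1],[0,0,0.01,0,0,0,-1],[0,0,0.01,0,0,0,-1]]'|grep -E "eef|contact"
python3 -m handwheel '[[0,0,0.005,0,0,0,-1],[0,0,0.01,0,0,0,-1],[0,0,0.01,0,0,0,-1]]'|grep -E "eef|contact"
python3 -m handwheel '[[0,0,0.004,0,0,0,-1],[0,0,0.006,0,0,0,-1],[0,0,0.006,0,0,0,-1]]'|grep -E "eef|contact"
done
python3 -c "
from h import *
plan2(-.063,-.02,.05)"
```

```text
eef_pos: [0.4704, -0.0201, 0.0562]
contact_force: [-0.1, -1.2, 0.6]
eef_pos: [0.4705, -0.0201, 0.0522]
contact_force: [0.2, 0.2, 0.5]
eef_pos: [0.4706, -0.0201, 0.05]
contact_force: [0.6, 0.5, -0.0]
bx,by,z -0.0626 -0.0698 0.05 t 15.55 F [ 0.6  0.5 -0. ]
shift [-8.000e-04 -1.245e-01 -1.000e-04] turn [-0.      0.      0.0004]
```

```bash
python3 -m handwheel '[[0,0,0.004,0,0,0,-1],[0,0,0.005,0,0,0,-1],[0,0,0.005,0,0,0,-1]]'|grep -E "eef|contact"
python3 -m handwheel '[[0,0,0.004,0,0,0,-1],[0,0,0.005,0,0,0,-1],[0,0,0.005,0,0,0,-1]]'|grep -E "eef|contact"
python3 -m handwheel '[[0,-0.03,0,0,0,0,-1],[0,-0.06,0,0,0,0,-1],[0,-0.08,0,0,0,0,-1],[0,-0.1,0,0,0,0,-1],[0,-0.12,0,0,0,0,-1],[0,-0.12,0,0,0,0,-1]]'
python3 - <<'E'
from h import *
plan2(-.063,.095,.046); cap("blue")
E
```

```text
eef_pos: [0.4706, -0.0201, 0.048]
contact_force: [-0.1, -0.4, 0.2]
eef_pos: [0.4709, -0.0202, 0.0467]
contact_force: [-1.6, 1.4, 5.4]
time: 17.05
eef_pos: [0.4662, 0.0285, 0.0467]
tcp_rot: [0.999, 0.054, 0.001, -0.0]
contact_force: [0.2, -0.4, 6.5]
opening: 0.001
finger_force: 3.0
bx,by,z -0.0619 -0.021 0.0467 t 17.05 F [ 0.2 -0.4  6.5]
shift [-0.0022 -0.29    0.0018] turn [ 0.     -0.0006  0.0007]
blue [202. 248.] 34.6 2413 bx,by -0.0609 0.0084
```

The board is touched at TCP z≈0.047, and the blue cap is now moving. I'll raise 4 mm and finish the sweep.

```bash
python3 -m handwheel '[[0,0,-0.006,0,0,0,-1],[0,0,-0.011,0,0,0,-1],[0,-0.025,-0.011,0,0,0,-1],[0,-0.05,-0.011,0,0,0,-1],[0,-0.075,-0.011,0,0,0,-1],[0,-0.1,-0.011,0,0,0,-1],[0,-0.125,-0.011,0,0,0,-1],[0,-0.15,-0.011,0,0,0,-1],[0,-0.175,-0.011,0,0,0,-1],[0,-0.2,-0.011,0,0,0,-1],[0,-0.225,-0.011,0,0,0,-1],[0,-0.25,-0.011,0,0,0,-1]]'
python3 - <<'E'
from h import *
cap("blue"); plan2(-.0716,-.236,.12); plan2(-.0716,-.236,.0505)
E
```

```text
time: 18.6
eef_pos: [0.4547, 0.1277, 0.0504]
tcp_rot: [0.999, 0.054, -0.0, -0.0]
contact_force: [0.1, -0.5, -0.6]
opening: -0.002
finger_force: 0.0
blue [223. 212.] 25.1 1921 bx,by -0.043 0.0973
bx,by,z -0.0629 0.0796 0.0504 t 18.65 F [-0.1  0.7  0.8]
shift [-0.0232  0.789  -0.1745] turn [-0.0002  0.      0.0006]
bx,by,z -0.0629 0.0796 0.0504 t 18.65 F [-0.1  0.7  0.8]
shift [-2.320e-02  7.891e-01 -7.000e-04] turn [-0.0002  0.      0.0006]
```

Blue is in the tray. Now red.

```bash
python3 -m handwheel '[[0,0,-0.1,0,0,0,-1],[-0.01,0.05,-0.17,0,0,0,-1],[-0.02,0.17,-0.18,0,0,0,-1],[-0.023,0.31,-0.18,0,0,0,-1],[-0.023,0.45,-0.18,0,0,0,-1],[-0.023,0.59,-0.18,0,0,0,-1],[-0.023,0.7,-0.18,0,0,0,-1],[-0.023,0.77,-0.18,0,0,0,-1],[-0.023,0.79,-0.15,0,0,0,-1],[-0.023,0.79,-0.1,0,0,0,-1],[-0.023,0.79,-0.08,0,0,0,-1],[-0.023,0.79,-0.08,0,0,0,-1]]'
python3 - <<'E'
from h import *
cap("red"); plan2(-.0716,-.236,.0505)
E
```

```text
time: 20.15
eef_pos: [0.4788, -0.1869, 0.0813]
tcp_rot: [0.999, 0.054, -0.001, -0.001]
contact_force: [0.4, 0.5, 0.3]
opening: 0.001
finger_force: 0.0
red [172. 224.] 28.0 2080 bx,by -0.0717 -0.1798
bx,by,z -0.0715 -0.237 0.0822 t 20.2 F [0.2 0.1 0.5]
shift [-0.0001 -0.0026  0.0792] turn [-0.0002  0.0002  0.0007]
```

Aligned with red. I'll lower and sweep, the first stage past the bottle.

```bash
python3 -m handwheel '[[0,0,0.05,0,0,0,-1],[0,0,0.078,0,0,0,-1],[0,0,0.078,0,0,0,-1],[0,-0.03,0.078,0,0,0,-1],[0,-0.06,0.078,0,0,0,-1],[0,-0.085,0.078,0,0,0,-1],[0,-0.11,0.078,0,0,0,-1],[0,-0.135,0.078,0,0,0,-1],[0,-0.16,0.078,0,0,0,-1],[0,-0.185,0.078,0,0,0,-1],[0,-0.21,0.078,0,0,0,-1],[0,-0.23,0.078,0,0,0,-1]]'
python3 - <<'E'
from h import *
cap("red"); plan2(-.0716,.08,.0505)
E
```

```text
time: 21.7
eef_pos: [0.4697, -0.0962, 0.0514]
tcp_rot: [0.999, 0.054, 0.0, 0.0]
contact_force: [-0.3, -0.6, 1.2]
opening: 0.002
finger_force: 0.8
red [209. 244.] 33.1 2299 bx,by -0.0706 -0.1184
bx,by,z -0.0716 -0.1446 0.0513 t 21.75 F [-0.4 -0.   1.4]
shift [ 0.0011 -0.5616  0.0022] turn [-0.0001 -0.0001  0.0006]
```

```bash
python3 -m handwheel '[[0,-0.025,0,0,0,0,-1],[0,-0.05,0,0,0,0,-1],[0,-0.075,0,0,0,0,-1],[0,-0.1,0,0,0,0,-1],[0,-0.125,0,0,0,0,-1],[0,-0.15,0,0,0,0,-1],[0,-0.175,0,0,0,0,-1],[0,-0.2,0,0,0,0,-1],[0,-0.225,0,0,0,0,-1],[0,-0.25,0,0,0,0,-1],[0,-0.275,0,0,0,0,-1],[0,-0.3,0,0,0,0,-1]]'
python3 - <<'E'
from h import *
cap("red"); plan2(-.0716,.08,.0505)
E
```

```text
time: 23.25
eef_pos: [0.4567, 0.0233, 0.0512]
tcp_rot: [0.999, 0.054, -0.0, -0.0]
contact_force: [0.2, -1.6, 0.8]
opening: -0.0
finger_force: 0.9
red [205. 240.] 31.8 1854 bx,by -0.0683 0.0036
bx,by,z -0.072 -0.0243 0.0511 t 23.3 F [-0.1 -0.3  1.5]
shift [ 0.0015 -0.2608  0.0018] turn [-0.0002  0.0001  0.0006]
```

```bash
python3 -m handwheel '[[0.002,-0.025,0,0,0,0,-1],[0.004,-0.05,0,0,0,0,-1],[0.006,-0.075,0,0,0,0,-1],[0.006,-0.1,0,0,0,0,-1],[0.006,-0.125,0,0,0,0,-1],[0.006,-0.15,0,0,0,0,-1],[0.006,-0.175,0,0,0,0,-1],[0.006,-0.2,0,0,0,0,-1],[0.006,-0.225,0,0,0,0,-1],[0.006,-0.25,0,0,0,0,-1],[0.006,-0.265,0,0,0,0,-1],[0.006,-0.265,0,0,0,0,-1]]'
python3 - <<'E'
from h import *
cap("red"); cap("blue"); plan2(.066,-.10,.12)
E
```

```text
time: 24.8
eef_pos: [0.4477, 0.1286, 0.0512]
tcp_rot: [0.999, 0.054, -0.0, 0.0]
contact_force: [-0.6, -0.4, 0.4]
opening: -0.005
finger_force: 0.0
red [248. 220.] 24.9 1224 bx,by -0.0545 0.086
blue [215. 202.] 25.2 1665 bx,by -0.0444 0.1027
bx,by,z -0.0696 0.0801 0.0512 t 24.9 F [-1.6 -0.8  0.2]
shift [ 0.3383  0.4508 -0.1719] turn [ 0.     -0.      0.0004]
```

Red is in the tray too. Now yellow.

```bash
python3 -m handwheel '[[0,0,-0.12,0,0,0,-1],[0,0,-0.23,0,0,0,-1],[0.08,0.08,-0.25,0,0,0,-1],[0.16,0.18,-0.25,0,0,0,-1],[0.24,0.28,-0.25,0,0,0,-1],[0.3,0.38,-0.25,0,0,0,-1],[0.338,0.44,-0.25,0,0,0,-1],[0.338,0.45,-0.25,0,0,0,-1],[0.338,0.45,-0.14,0,0,0,-1],[0.338,0.45,-0.08,0,0,0,-1],[0.338,0.45,-0.08,0,0,0,-1]]'
python3 - <<'E'
from h import *
cap("yellow"); plan2(.067,-.10,.0505)
E
```

```text
time: 26.28
eef_pos: [0.5988, -0.0351, 0.0805]
tcp_rot: [0.999, 0.054, -0.003, -0.001]
contact_force: [0.3, 0.2, 0.3]
opening: 0.001
finger_force: 0.0
yellow [170. 218.] 29.0 2239 bx,by 0.0686 -0.0413
bx,by,z 0.0648 -0.0988 0.0825 t 26.32 F [ 0.8  0.6 -0. ]
shift [0.0057 0.0031 0.0801] turn [-0.0003  0.0007  0.0006]
```

```bash
python3 -m handwheel '[[0.007,0,0.05,0,0,0,-1],[0.008,0,0.078,0,0,0,-1],[0.008,0,0.078,0,0,0,-1],[0.008,-0.03,0.078,0,0,0,-1],[0.008,-0.06,0.078,0,0,0,-1],[0.008,-0.085,0.078,0,0,0,-1],[0.008,-0.11,0.078,0,0,0,-1],[0.008,-0.135,0.078,0,0,0,-1],[0.008,-0.16,0.078,0,0,0,-1],[0.008,-0.185,0.078,0,0,0,-1],[0.008,-0.21,0.078,0,0,0,-1],[0.008,-0.23,0.078,0,0,0,-1]]'
python3 - <<'E'
from h import *
cap("yellow"); plan2(.067,.08,.0505)
E
```

```text
time: 27.82
eef_pos: [0.595, 0.0561, 0.0522]
tcp_rot: [0.999, 0.054, 0.0, 0.0]
contact_force: [0.6, -1.1, 1.6]
opening: 0.003
finger_force: 1.0
yellow [210. 244.] 33.4 2285 bx,by 0.0697 0.0195
bx,by,z 0.069 -0.0063 0.0522 t 27.88 F [ 0.6 -0.2  1.5]
shift [-0.0047 -0.2158  0.0043] turn [-0.0001 -0.0001  0.0006]
```

```bash
python3 -m handwheel '[[0,-0.025,0,0,0,0,-1],[0,-0.05,0,0,0,0,-1],[0,-0.075,0,0,0,0,-1],[0,-0.1,0,0,0,0,-1],[0,-0.125,0,0,0,0,-1],[0,-0.15,0,0,0,0,-1],[0,-0.175,0,0,0,0,-1],[0,-0.2,0,0,0,0,-1],[0,-0.215,0,0,0,0,-1],[0,-0.215,0,0,0,0,-1]]'
python3 -m handwheel '[[0,0,-0.12,0,0,0,-1],[0,0,-0.24,0,0,0,-1],[0.1,0,-0.35,0,0,0,-1],[0.22,0,-0.4,0,0,0,-1],[0.34,0,-0.4,0,0,0,-1],[0.4,0,-0.4,0,0,0,-1],[0.4,0,-0.4,0,0,0,-1],[0.4,0,-0.4,0,0,0,-1]]'
python3 - <<'E'
from h import *
im=eyes.read_camera("top")[:,:,::-1]; im2=eyes.read_camera("scene")[:,:,::-1]
cv2.imwrite("pics/z.png",np.vstack([cv2.resize(im[120:290,120:450],(660,340)),cv2.resize(im2[90:220,110:363],(506,260)) if 0 else np.pad(cv2.resize(im2[90:220,110:363],(506,260)),((0,0),(0,154),(0,0)))]))
E
```

```text
time: 29.12
eef_pos: [0.5853, 0.1416, 0.0516]
tcp_rot: [0.999, 0.054, -0.0, 0.0]
contact_force: [0.5, 0.4, -0.7]
opening: -0.003
finger_force: 0.0
time: 30.12
eef_pos: [0.7439, 0.158, 0.2114]
tcp_rot: [0.999, 0.054, -0.001, 0.0]
contact_force: [-0.2, 0.7, 0.3]
opening: -0.001
finger_force: 0.0
```

View pics/z.png

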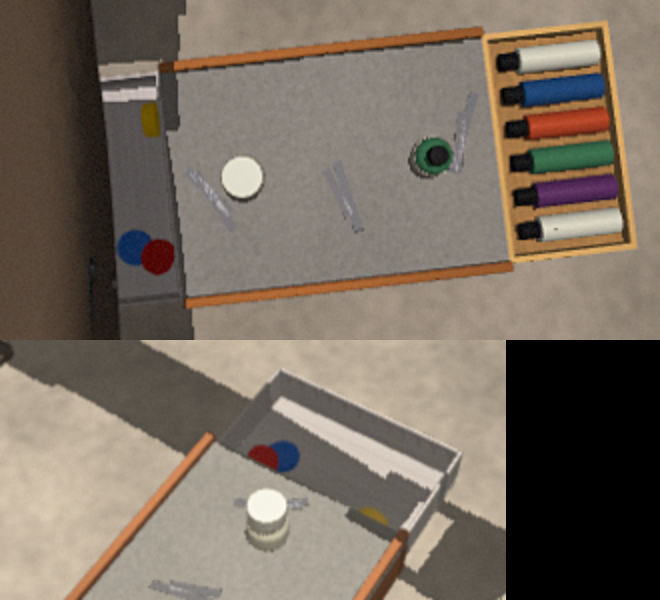

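All three caps are off the board: blue (135,247), red (157,256) and yellow (150,120) are in the tray, and the jar and bottle have not moved. Yellow looks tilted near the wall, so I'll check it from above with the wrist camera.

```bash
python3 -m handwheel '[[-0.12,-0.04,0,0,0,0,-1],[-0.24,-0.08,0,0,0,0,-1],[-0.36,-0.08,0,0,0,0,-1],[-0.48,-0.08,0,0,0,0,-1],[-0.57,-0.08,0,0,0,0,-1],[-0.57,-0.08,0,0,0,0,-1],[-0.57,-0.08,0,0,0,0,-1]]'|grep eef
python3 -c "
from h import *
im=cap('yellow'); cv2.imwrite('pics/y.png',im)"
```

```text
eef_pos: [0.515, 0.1656, 0.2128]
yellow [283. 121.] 15.1 363 bx,by 0.0665 0.0848
```

View pics/y.png

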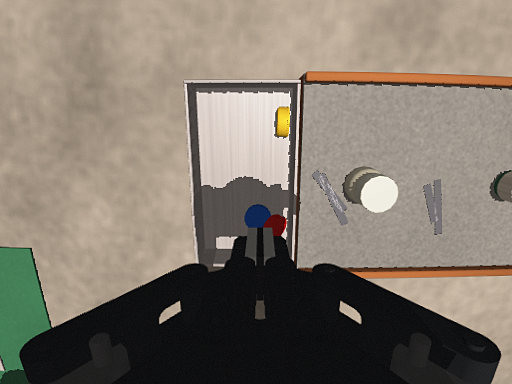

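Yellow stands on edge at (283,121), fully inside the tray against its wall. Blue and red are in the tray at (258,215) and (277,225), and the jar and bottle are standing.

```bash
python3 -c "
from plant import ctrl; print(ctrl.sign_off())"
```

```text
the job is handed in; nothing more can be done
None
```

The red, blue and yellow caps were swept off the board into the scrap tray (yellow came to rest on its edge against the tray wall), the jar and paint bottle are still standing in place, and the job was handed in at about 31 s.

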